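# Heft the coin tins and bank the full one

### The job

Three shut coin tins on the reception counter look just alike, but one is packed full of coin rolls, one is about half full and one is all but empty: tell them apart by their weight. Stand the full tin in the open part of the cashbox, stand the empty one in the wooden refill tray, and let the half-full one stay, or go back, where it stood. Keep the tins upright and set them down without dropping them, and do not disturb the keys, bell and magnifier.

Things in the scene. Friction and masses are not known exactly. Their poses are not given: they have to be found in the camera images.
- tin_a_mid (a point): one of three coin tins alike in every way: plain steel cylinder 54 mm across and 72 mm tall with a slip lid that stays shut, upright on the counter; this point is its centre, 36 mm above its underside, z up its axis. Which tin holds what changes from run to run and cannot be seen; by weight, tin included: all but empty 0.12 to 0.14 kg, half full 0.34 to 0.46 kg, full 0.60 to 0.80 kg. The rolls inside sit snugly, with 1 to 2 mm of play sideways
- tin_b_mid (a point): as tin_a: same look, size and point
- tin_c_mid (a point): as tin_a: same look, size and point
- cashbox: red enamelled sheet-steel cashbox, fixed to the counter, 250 mm (its x) by 180 mm (its y), walls 60 mm high and 3 mm thick, floor 3 mm; origin at the centre of its underside. Its lid is fixed open: it is hinged along the +y wall and stands up to 240 mm above the counter, leaning outward. A 45 mm high divider 64 mm from the origin towards +x parts a narrow bay with a bundle of notes from the open part
- cashbox_bay (a point): centre of the open part of the cashbox, on its floor, 3 mm above the counter; the free floor there is 185 mm (x) by 174 mm (y), axes as the cashbox
- refill_tray: shallow wooden tray, fixed, 200 mm (its x) by 160 mm (its y), walls 32 mm high and 8 mm thick; origin at the centre of its underside
- tray_floor (a point): centre of the tray's floor, 8 mm above the counter; the free floor is 184 mm (x) by 144 mm (y), axes as the tray
- bell: loose cast-iron desk bell, 84 mm across and 63 mm tall, origin at the centre of its underside; to be left alone
- magnifier: loose horn-handled magnifier lying flat, lens 90 mm across and handle along its -x, 210 mm long over all, 19 mm high; origin under the lens's centre; to be left alone
- key_1: loose iron key on a wooden fob lying flat; fob 80 x 34 x 14 mm centred on the origin, key along its +x to 144 mm from there; to be left alone
- key_2: as key_1
Not all that is in view belongs to the job. What is shaped like the part that bears tin_b_mid but pink is not meant. What is shaped like the part that bears tin_c_mid but purple is not meant.

How it is judged:
By the outcome, as a careful person would: the job done as asked, in the order asked, and still so for the second after the job is handed in, with the robot touching nothing.
It also fails if it takes over 64 s, if anything falls off the work surface, if the arm or the gripper's body presses on something with over 40 N, if the wrist force passes 120 N, or if a joint passes its speed limit or range.

### The arm

A 6-joint arm with a two-finger parallel gripper is mounted at the origin on the work surface. World frame = base frame: x ahead of the robot, y to its left, z up, the work surface at z = 0. Lengths are in m, angles in degrees, forces in N, time in s.
With the tool pointing down it reaches from about 0.375 to 0.9 m from the base axis. Payload 3.1 kg.
Tool frame: the origin (TCP) lies between the finger pads; the fingertips stand 22 mm ahead of it and the grasp point (between the pads) lies 3 mm ahead of it (bot.tip_extent is the distance from the TCP to the fingertips, in m); y points along the fingers, z is the direction in which the jaws open and shut, and the axes are right-handed (so a half turn about y gives the same grasp; the last joint's range is limited). The gripper opens to 87 mm and grips with 3 to 60 N. Pads are 19 mm wide; open, the fingers measure 117 mm over their backs; the gripper's body (75 mm by 190 mm) begins 51 mm behind the grasp point.
Start: joints at [-10.227, 30.224, 82.088, -0, 67.689, -10.227], TCP at [0.625, 0, 0.245] pointing down, gripper open.
Joint ranges: [-176.69, 176.69], [-43.24, 126.21], [12.49, 139.97], [-82, 262], [0, 151.66], [-163.58, 163.58]. Speed limits (degrees/s): [159.86, 159.86, 180, 180, 180, 180].

### API

Orientations are given as a 3x3 rotation matrix whose columns are the frame's x, y, z axes.
In Python, from rig import bot, eyes, models gives the robot as it stands. The module is installed in compiled form; this text tells all that it offers.
- The arm moves only by the tool arm_command, never from a script. Its arguments are lists of equal length, an entry for each row: "translation": the shift along the tool's x, y, z each as a share of 0.08 m, from -1 to 1, a list of three; "rotation": the turn, a rotation vector about the tool's x, y, z each as a share of 60 degrees, from -1 to 1, a list of three; "grip": the closure, from -1 (fully open) to 1 (shut), so that 0 is half open. In form: {"translation": [[x, y, z], ...], "rotation": [[rx, ry, rz], ...], "grip": [grip, ...]}. A call has 1 to 5 rows; each row is the pose to reach, as a shift and turn from the pose commanded when the call began, along the tool's axes at that moment; what a row does not reach only later rows make up. A row lasts 1/10 s, in which the tool goes at most 50 mm and 8.59 degrees, less where a joint would pass 70% of its speed; a pose out of reach is approached as far as the arm can. A call with a number of a shift or a turn outside -1 to 1 is refused whole. A call with a gripper value outside its range is refused whole. The fingers move at their own pace and stop on an object; the grip force is fixed at half the most. Time passes only in rows, so rows that repeat a pose let the fingers close. It gives the time, the measured TCP pose, the force and the opening at its end, in the units of the state.
- bot.read_state(): the state, without advancing time (a new reading comes with each control period).
- eyes.capture(name): name is "scene" or "side" or "wrist"; returns a dict with "image" (384x512x3 uint8, blue, green, red), "mtx" (3x3 intrinsics, pixels), "dist_coeffs" ([k1, k2, p1, p2, k3] as OpenCV has them; the pictures are not rectified), "rvec" (rotation vector, rad) and "tvec" (3), from world to camera coordinates, as OpenCV has them; the wrist camera has in their place "hand_eye" (4x4, takes a point from camera to tool coordinates, whose origin is the TCP and whose axes are the tool frame's). Camera axes: x right, y down, z forward; pixel columns grow to the right and rows downward; lengths in m; the calibration is good to about 2 mm. A picture is of the moment at which its call begins: read the wrist's pose just before it. There is no depth.
- bot.hand_in(): hands the job in, once; it reports no verdict.
Trained networks look in the newest picture that a camera, given by its name, has taken for a name from the list of things; names that differ only in an ending like _2 or _b are one class to them, and where a whole thing is asked for, a point or a joint stands for the part that bears it (a point fixed in the world has none). Each returns a list of dicts, best first, with "conf" (0 to 1); they miss things now and then, are a little off and sometimes report something else, mostly with a low value. They report only what shows in the picture. A call takes as long as a camera call. They do not tell look-alikes from the thing itself.
- models.recognise(camera, thing): "extent" ([left, top, right, bottom] as shares, 0 to 1, of the picture: columns of its width, rows of its height, round what is visible of it).
- models.spot_point(camera, thing): "point" ([column, row] as shares, 0 to 1, of the picture: columns of its width, rows of its height: a listed point, or the origin of a listed thing).
The state is a dict: "time_s": time; "joint_positions": joint angles; "qvel": joint speeds; "tau": joint torques, N m; "position": TCP position; "tcp_rot": TCP orientation; "force": force on the tool from outside, world axes, zero at the start; "moment": the same for the moment, N m; "opening": opening from 0.0 (shut) to 1.0 (fully open).
Only numpy, scipy, OpenCV 4.12 (cv2) and the standard library are available. Lean on these libraries where they do the work, as an engineer would, in place of code of your own. Each camera call takes 0.05 s, during which the arm holds its last target. There are 200 camera calls.

## Working session

There is one attempt and no reset: what is moved stays moved. The work goes in short steps, Python scripts to look and compute and a tool call to move; the robot and the scene stay as the last step left them, time stands still between calls to the robot, and variables do not carry over. Pictures are saved under pics/ and viewed, about 8 in all and at most 12, crops included, and the job is handed in when it is done.

Besides the shell and the picture viewer there is one more tool, called after "Call:" in YAML: its name, and indented under it one key for each argument. arm_command: Moves the arm, as the interface text tells. Shift numbers are shares of 0.08 m and turn numbers shares of 60 degrees, none past 1 either way. Its arguments: {"type":"object","properties":{"translation":{"type":"array"},"rotation":{"type":"array"},"grip":{"type":"array"}},"required":["translation","rotation","grip"]}

```bash
mkdir -p pics; cat > h.py <<'E'
import numpy as np, cv2
from rig import bot, eyes, models
def ray(c,uv,st=None):
    p=cv2.undistortPoints(np.array([[uv]],float),c["mtx"],np.array(c["dist_coeffs"],float))[0,0]
    d=np.array([p[0],p[1],1.])
    if "hand_eye" in c:
        H=np.array(c["hand_eye"]);R=np.array(st["tcp_rot"]);t=np.array(st["position"])
        return R@H[:3,3]+t, R@H[:3,:3]@d
    R=cv2.Rodrigues(np.array(c["rvec"],float))[0];t=np.array(c["tvec"],float).ravel()
    return -R.T@t, R.T@d
def onz(c,uv,z,st=None):
    o,d=ray(c,uv,st); return o+d*(z-o[2])/d[2]
E
python3 - <<'E'
from h import *
for cam in ["scene","side"]:
    c=eyes.capture(cam); c["mtx"]=np.array(c["mtx"],float); cv2.imwrite(f"pics/{cam}1.png",cv2.resize(c["image"],(800,600)))
    for n,z in [("tin_a_mid",.036),("cashbox",0),("cashbox_bay",.003),("refill_tray",0),("tray_floor",.008),("bell",0),("magnifier",0),("key_1",.007)]:
        for r in models.spot_point(cam,n)[:5]:
            uv=np.array(r["point"])*[512,384]; print(cam,n,round(r["conf"],2),uv.round(),onz(c,uv,z).round(3))
s=bot.read_state();print(s["time_s"],np.round(s["tcp_rot"],2),s["force"])
E
```

```text
scene tin_a_mid 0.92 [248. 210.] [ 0.583 -0.022  0.036]
scene tin_a_mid 0.73 [151. 196.] [ 0.504 -0.299  0.036]
scene cashbox 0.72 [354. 183.] [0.446 0.32  0.   ]
scene refill_tray 0.97 [147. 201.] [ 0.481 -0.321  0.   ]
scene tray_floor 0.74 [152. 194.] [ 0.458 -0.306  0.008]
scene bell 0.63 [296. 255.] [0.726 0.098 0.   ]
scene magnifier 0.81 [344. 249.] [0.715 0.228 0.   ]
scene key_1 0.77 [177. 254.] [ 0.706 -0.215  0.007]
scene key_1 0.75 [214. 254.] [ 0.712 -0.118  0.007]
side tin_a_mid 0.67 [269. 203.] [ 0.585 -0.026  0.036]
side cashbox 0.79 [188. 144.] [0.439 0.324 0.   ]
side cashbox_bay 0.73 [179. 141.] [0.417 0.345 0.003]
side refill_tray 0.91 [269. 323.] [ 0.479 -0.31   0.   ]
side tray_floor 0.74 [267. 325.] [ 0.471 -0.315  0.008]
side bell 0.87 [302. 174.] [0.728 0.078 0.   ]
side magnifier 0.88 [278. 143.] [0.713 0.233 0.   ]
side key_1 0.87 [340. 259.] [ 0.689 -0.223  0.007]
side key_1 0.63 [324. 222.] [ 0.705 -0.113  0.007]
0.9 [[-0.  0.  1.]
 [-1. -0. -0.]
 [ 0. -1.  0.]] [-0.53348624  0.49778978 -0.22394622]
```

View pics/scene1.png

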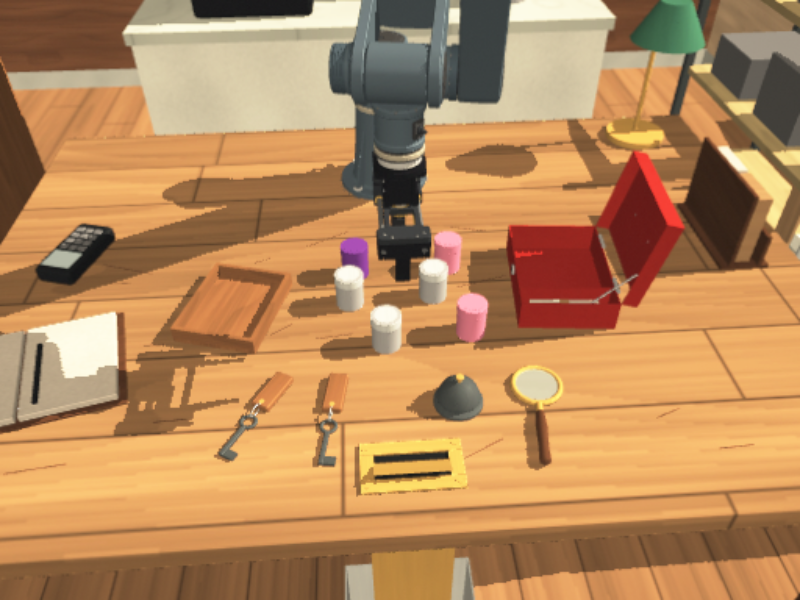

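View pics/side1.png

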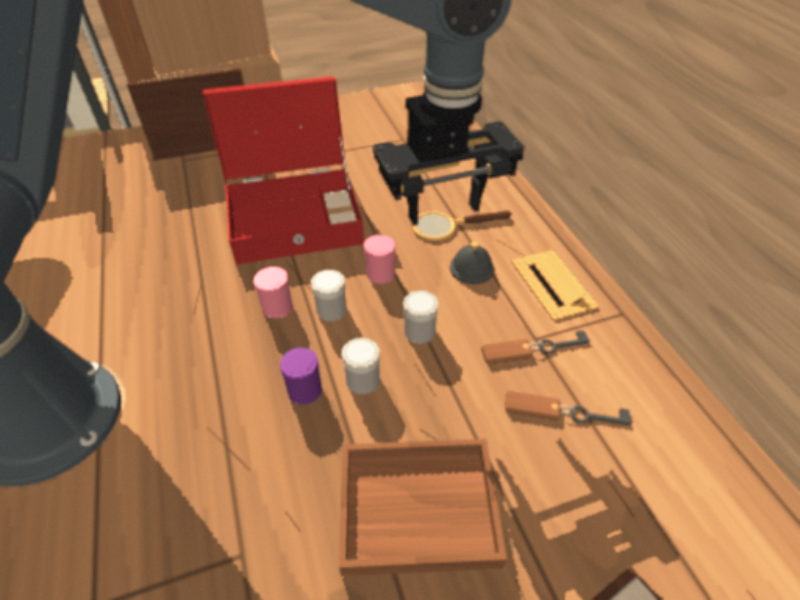

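Scene (800x600): the steel tins are at (349,288), (433,281) and (386,328). The pink decoys are at (447,252) and (472,317), and the purple one at (355,258). The tray is at (232,308) and the cashbox at (560,275), with its lid on the +y side. The side view agrees, and shows the notes bay at larger x.

```bash
python3 - <<'E'
from h import *
s=bot.read_state()
S=eyes.capture("scene");D=eyes.capture("side");W=eyes.capture("wrist")
for c in (S,D,W): c["mtx"]=np.array(c["mtx"],float)
cv2.imwrite("pics/w1.png",cv2.resize(W["image"],(800,600)))
k=.64
def tri(a,b):
    o1,d1=ray(S,np.array(a)*k);o2,d2=ray(D,np.array(b)*k)
    x=np.linalg.lstsq(np.c_[d1,-d2],o2-o1,rcond=None)[0]
    p,q=o1+d1*x[0],o2+d2*x[1];return ((p+q)/2).round(3),np.linalg.norm(p-q).round(3)
for n,a,b in [("1",(349,288),(361,366)),("2",(433,281),(329,295)),("3",(386,328),(421,317)),("pink1",(447,252),(273,293)),("pink2",(472,317),(380,260)),("pur",(355,258),(301,376))]:
    print(n,tri(a,b))
for nm,c,z,P in [("trayS",S,.032,[(220,266),(291,275),(252,350),(173,338)]),("trayD",D,.032,[(345,447),(487,443),(503,567),(342,570)]),("boxS",S,.06,[(508,228),(592,226),(617,305),(520,303)]),("boxD",D,.06,[(228,187),(349,172),(361,222),(232,236)])]:
    print(nm,[onz(c,np.array(p)*k,z)[:2].round(3).tolist() for p in P])
print(np.array(W["hand_eye"]).round(3))
for r in models.spot_point("wrist","tin_a_mid"): 
    uv=np.array(r["point"])*[512,384]; print(r["conf"],uv,onz(W,uv,.036,s).round(3))
E
```

```text
1 (array([ 0.463, -0.089,  0.035]), np.float64(0.001))
2 (array([0.454, 0.075, 0.035]), np.float64(0.001))
3 (array([ 0.585, -0.025,  0.037]), np.float64(0.005))
pink1 (array([0.364, 0.112, 0.035]), np.float64(0.002))
pink2 (array([0.565, 0.134, 0.034]), np.float64(0.005))
pur (array([ 0.372, -0.077,  0.036]), np.float64(0.003))
trayS [[0.37, -0.347], [0.41, -0.203], [0.616, -0.26], [0.575, -0.404]]
trayD [[0.404, -0.212], [0.591, -0.272], [0.539, -0.425], [0.359, -0.365]]
boxS [[0.323, 0.245], [0.33, 0.42], [0.578, 0.396], [0.559, 0.222]]
boxD [[0.333, 0.414], [0.579, 0.384], [0.556, 0.217], [0.32, 0.256]]
[[-0.001  0.967  0.255 -0.07 ]
 [ 0.002 -0.255  0.967 -0.142]
 [ 1.     0.001 -0.002  0.   ]
 [ 0.     0.     0.     1.   ]]
0.6 [224.512 189.696] [ 0.583 -0.025  0.036]
```

View pics/w1.png

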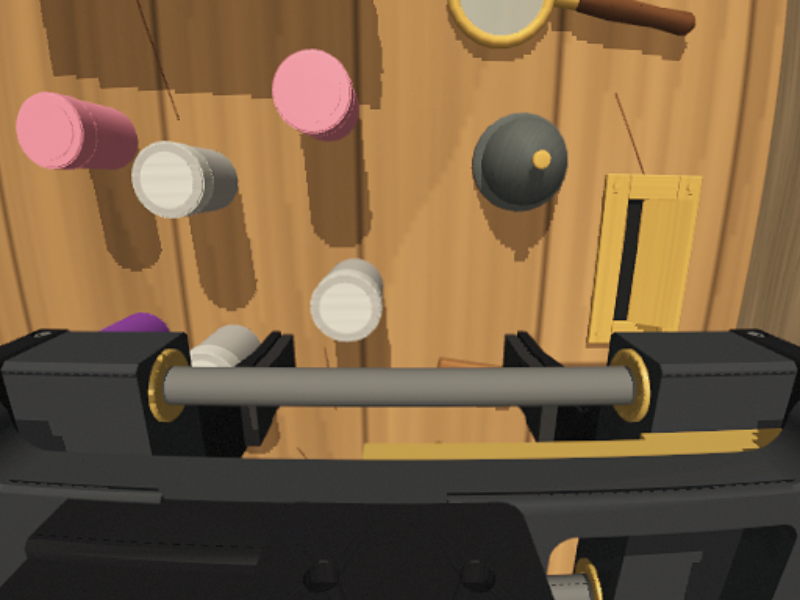

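The wrist view shows the nearest tin's lid at (345,303) and the second at (168,180). Both match the triangulated tin positions: T1 (.463,-.089), T2 (.455,.075), T3 (.584,-.025). I'll start with T3.

Call:
arm_command:
  translation:
    - [0.31, 1, -0.51]
    - [0.31, 1, -0.51]
    - [0.31, 1, -0.51]
    - [0.31, 1, -0.51]
  rotation:
    - [0, 0, 0]
    - [0, 0, 0]
    - [0, 0, 0]
    - [0, 0, 0]
  grip: [-0.6, -0.6, -0.6, -0.6]

```text
time_s: 1.5
position: [0.5846, -0.0249, 0.1645]
tcp_rot: [[-0.001, -0.0, 1.0], [-1.0, 0.0, -0.001], [-0.0, -1.0, -0.0]]
force: [1.1, 1.2, 1.0]
opening: 0.812
```

Call:
arm_command:
  translation:
    - [0, 0.5, 0]
    - [0, 0.5, 0]
    - [0, 0.5, 0]
  rotation:
    - [0, 0, 0]
    - [0, 0, 0]
    - [0, 0, 0]
  grip: [-0.6, -0.6, -0.6]

```text
time_s: 1.8
position: [0.5857, -0.0246, 0.1258]
tcp_rot: [[0.001, 0.002, 1.0], [-1.0, -0.0, 0.001], [0.0, -1.0, 0.002]]
force: [0.1, -0.8, 1.1]
opening: 0.803
```

Call:
arm_command:
  translation:
    - [0, 0.35, 0]
    - [0, 0.7, 0]
    - [0, 1, 0]
    - [0, 1, 0]
  rotation:
    - [0, 0, 0]
    - [0, 0, 0]
    - [0, 0, 0]
    - [0, 0, 0]
  grip: [-0.6, -0.6, -0.6, -0.6]

```text
time_s: 2.2
position: [0.5843, -0.0245, 0.0441]
tcp_rot: [[0.0, -0.001, 1.0], [-1.0, 0.0, 0.0], [-0.0, -1.0, -0.001]]
force: [-0.5, -0.2, -0.1]
opening: 0.801
```

Call:
arm_command:
  translation:
    - [0, 0, 0]
    - [0, 0, 0]
    - [0, 0, 0]
    - [0, 0, 0]
  rotation:
    - [0, 0, 0]
    - [0, 0, 0]
    - [0, 0, 0]
    - [0, 0, 0]
  grip: [1, 1, 1, 1]

```text
time_s: 2.6
position: [0.5842, -0.0248, 0.0462]
tcp_rot: [[0.0, 0.001, 1.0], [-1.0, -0.0, 0.0], [0.0, -1.0, 0.001]]
force: [-3.4, -0.6, 6.2]
opening: 0.605
```

Call:
arm_command:
  translation:
    - [0, -0.1, 0]
    - [0, -0.4, 0]
    - [0, -0.5, 0]
    - [0, -0.5, 0]
    - [0, -0.5, 0]
  rotation:
    - [0, 0, 0]
    - [0, 0, 0]
    - [0, 0, 0]
    - [0, 0, 0]
    - [0, 0, 0]
  grip: [1, 1, 1, 1, 1]

```text
time_s: 3.1
position: [0.584, -0.0247, 0.0843]
tcp_rot: [[0.0, -0.0, 1.0], [-1.0, 0.0, 0.0], [-0.0, -1.0, -0.0]]
force: [0.1, 0.9, -4.3]
opening: 0.603
```

Call:
arm_command:
  translation:
    - [0, 0, 0]
    - [0, 0, 0]
  rotation:
    - [0, 0, 0]
    - [0, 0, 0]
  grip: [1, 1]

```text
time_s: 3.3
position: [0.5836, -0.0246, 0.0836]
tcp_rot: [[-0.0, -0.002, 1.0], [-1.0, 0.0, -0.0], [-0.0, -1.0, -0.002]]
force: [-0.3, -0.8, -3.0]
opening: 0.604
```

Call:
arm_command:
  translation:
    - [0, 0, 0]
    - [0, 0, 0]
  rotation:
    - [0, 0, 0]
    - [0, 0, 0]
  grip: [1, 1]

```text
time_s: 3.5
position: [0.584, -0.0247, 0.0841]
tcp_rot: [[-0.0, -0.001, 1.0], [-1.0, 0.0, -0.0], [-0.0, -1.0, -0.001]]
force: [-0.1, -0.3, -4.2]
opening: 0.603
```

T3 weighs about 3.8 N, so it is the half-full one. I'll set it back and go to T1.

Call:
arm_command:
  translation:
    - [0, 0.2, 0]
    - [0, 0.4, 0]
    - [0, 0.47, 0]
    - [0, 0.5, 0]
    - [0, 0.5, 0]
  rotation:
    - [0, 0, 0]
    - [0, 0, 0]
    - [0, 0, 0]
    - [0, 0, 0]
    - [0, 0, 0]
  grip: [1, 1, 1, 1, 1]

```text
time_s: 4.0
position: [0.583, -0.0246, 0.0459]
tcp_rot: [[0.0, -0.003, 1.0], [-1.0, 0.0, 0.0], [-0.0, -1.0, -0.003]]
force: [-5.3, 0.6, 5.5]
opening: 0.607
```

Call:
arm_command:
  translation:
    - [0, 0, 0]
    - [0, 0, 0]
    - [0, 0, 0]
  rotation:
    - [0, 0, 0]
    - [0, 0, 0]
    - [0, 0, 0]
  grip: [-0.6, -0.6, -0.6]

```text
time_s: 4.3
position: [0.5852, -0.025, 0.0451]
tcp_rot: [[-0.0, 0.002, 1.0], [-1.0, -0.0, -0.0], [0.0, -1.0, 0.002]]
force: [0.8, -0.2, -1.3]
opening: 0.768
```

Call:
arm_command:
  translation:
    - [0, -0.3, 0]
    - [0, -0.7, 0]
    - [0, -1, 0]
    - [0, -1, 0]
  rotation:
    - [0, 0, 0]
    - [0, 0, 0]
    - [0, 0, 0]
    - [0, 0, 0]
  grip: [-0.6, -0.6, -0.6, -0.6]

```text
time_s: 4.7
position: [0.5872, -0.0254, 0.1281]
tcp_rot: [[0.0, 0.008, 1.0], [-1.0, -0.002, 0.0], [0.002, -1.0, 0.008]]
force: [1.1, -0.1, 0.0]
opening: 0.795
```

Call:
arm_command:
  translation:
    - [0.4, 0, -0.5]
    - [0.8, 0, -1]
    - [0.8, 0, -1]
    - [0.8, 0, -1]
  rotation:
    - [0, 0, 0]
    - [0, 0, 0]
    - [0, 0, 0]
    - [0, 0, 0]
  grip: [-0.6, -0.6, -0.6, -0.6]

```text
time_s: 5.1
position: [0.5035, -0.0894, 0.124]
tcp_rot: [[-0.003, -0.001, 1.0], [-1.0, 0.001, -0.003], [-0.001, -1.0, -0.001]]
force: [0.2, 0.4, 0.2]
opening: 0.797
```

```bash
python3 - <<'E'
from h import *
s=bot.read_state()
W=eyes.capture("wrist");S=eyes.capture("scene")
cv2.imwrite("pics/w2.png",cv2.resize(np.hstack([W["image"],S["image"][100:292,128:384].repeat(2,0).repeat(2,1)]),(800,300)))
print(s["position"])
for n,c in (("wrist",W),("scene",S)):
  c["mtx"]=np.array(c["mtx"],float)
  for r in models.spot_point(n,"tin_a_mid"):
    uv=np.array(r["point"])*[512,384]; print(n,round(r["conf"],2),uv.round(),onz(c,uv,.036,s).round(3))
E
```

```text
[ 0.50347082 -0.08943539  0.12401147]
scene 0.79 [245. 208.] [ 0.574 -0.028  0.036]
scene 0.64 [220. 186.] [ 0.47  -0.098  0.036]
scene 0.54 [150. 196.] [ 0.501 -0.302  0.036]
scene 0.37 [343. 246.] [0.737 0.217 0.036]
```

View pics/w2.png

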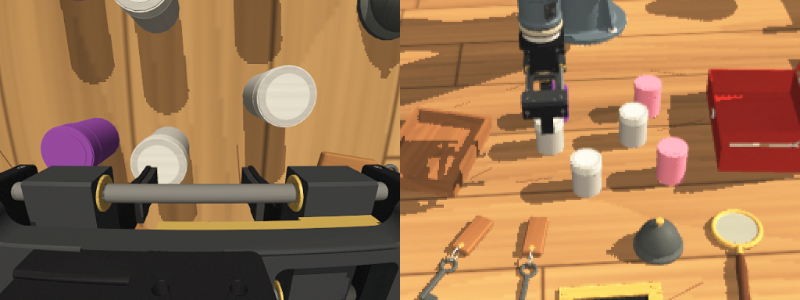

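T3 is standing where it was. T1's lid is in the wrist pane at about (160,157). I'll check it against the estimate.

```bash
python3 - <<'E'
from h import *
s=bot.read_state();W=eyes.capture("wrist")
for p in [(160,157),(286,96)]: print(onz(W,np.array(p)*1.28,.072,s).round(4))
E
```

```text
[ 0.4674 -0.08    0.072 ]
[ 0.5844 -0.0216  0.072 ]
```

Call:
arm_command:
  translation:
    - [-0.04, 0, -0.48]
    - [-0.04, 0, -0.48]
    - [-0.04, 0, -0.48]
  rotation:
    - [0, 0, 0]
    - [0, 0, 0]
    - [0, 0, 0]
  grip: [-0.6, -0.6, -0.6]

```text
time_s: 5.65
position: [0.4658, -0.0849, 0.1245]
tcp_rot: [[0.001, -0.0, 1.0], [-1.0, 0.0, 0.001], [-0.0, -1.0, -0.0]]
force: [-0.5, -0.2, 0.6]
opening: 0.799
```

Call:
arm_command:
  translation:
    - [0, 0.35, 0]
    - [0, 0.7, 0]
    - [0, 1, 0]
    - [0, 1, 0]
    - [0, 1, 0]
  rotation:
    - [0, 0, 0]
    - [0, 0, 0]
    - [0, 0, 0]
    - [0, 0, 0]
    - [0, 0, 0]
  grip: [-0.6, -0.6, -0.6, -0.6, -0.6]

```text
time_s: 6.15
position: [0.4669, -0.0857, 0.0444]
tcp_rot: [[0.001, 0.0, 1.0], [-1.0, -0.0, 0.001], [0.0, -1.0, 0.0]]
force: [-0.1, -0.3, 0.3]
opening: 0.8
```

Call:
arm_command:
  translation:
    - [0, 0, 0]
    - [0, 0, 0]
    - [0, 0, 0]
    - [0, 0, 0]
  rotation:
    - [0, 0, 0]
    - [0, 0, 0]
    - [0, 0, 0]
    - [0, 0, 0]
  grip: [1, 1, 1, 1]

```text
time_s: 6.55
position: [0.4639, -0.0851, 0.0453]
tcp_rot: [[0.001, -0.003, 1.0], [-1.0, 0.001, 0.001], [-0.001, -1.0, -0.003]]
force: [-4.5, -0.2, 5.1]
opening: 0.602
```

Call:
arm_command:
  translation:
    - [0, -0.1, 0]
    - [0, -0.4, 0]
    - [0, -0.5, 0]
    - [0, -0.5, 0]
    - [0, -0.5, 0]
  rotation:
    - [0, 0, 0]
    - [0, 0, 0]
    - [0, 0, 0]
    - [0, 0, 0]
    - [0, 0, 0]
  grip: [1, 1, 1, 1, 1]

```text
time_s: 7.05
position: [0.4658, -0.0855, 0.0844]
tcp_rot: [[-0.0, 0.0, 1.0], [-1.0, -0.0, -0.0], [0.0, -1.0, 0.0]]
force: [-0.2, 0.2, -7.6]
opening: 0.604
```

Call:
arm_command:
  translation:
    - [0, 0, 0]
    - [0, 0, 0]
  rotation:
    - [0, 0, 0]
    - [0, 0, 0]
  grip: [1, 1]

```text
time_s: 7.25
position: [0.4653, -0.0854, 0.0838]
tcp_rot: [[0.0, -0.001, 1.0], [-1.0, 0.001, 0.0], [-0.001, -1.0, -0.001]]
force: [0.0, 0.0, -6.7]
opening: 0.601
```

Call:
arm_command:
  translation:
    - [0, 0, 0]
    - [0, 0, 0]
  rotation:
    - [0, 0, 0]
    - [0, 0, 0]
  grip: [1, 1]

```text
time_s: 7.45
position: [0.4656, -0.0855, 0.0842]
tcp_rot: [[-0.0, -0.001, 1.0], [-1.0, 0.0, -0.0], [-0.0, -1.0, -0.001]]
force: [1.0, -0.7, -7.7]
opening: 0.604
```

T1 weighs about 7.3 N, so it is the full one. I'll lift it and carry it to the cashbox.

Call:
arm_command:
  translation:
    - [0, -0.3, 0]
    - [0, -0.6, 0]
    - [0, -0.9, 0]
    - [0, -1, 0]
  rotation:
    - [0, 0, 0]
    - [0, 0, 0]
    - [0, 0, 0]
    - [0, 0, 0]
  grip: [1, 1, 1, 1]

```text
time_s: 7.85
position: [0.4667, -0.0859, 0.1663]
tcp_rot: [[0.0, 0.004, 1.0], [-1.0, -0.002, 0.0], [0.002, -1.0, 0.004]]
force: [0.4, 0.1, -7.4]
opening: 0.606
```

Call:
arm_command:
  translation:
    - [-0.15, 0, 0]
    - [-0.4, 0, 0]
    - [-0.7, 0, 0]
    - [-1, 0, 0]
  rotation:
    - [0, 0, 0]
    - [0, 0, 0]
    - [0, 0, 0]
    - [0, 0, 0]
  grip: [1, 1, 1, 1]

```text
time_s: 8.25
position: [0.4642, -0.0039, 0.163]
tcp_rot: [[-0.001, -0.004, 1.0], [-1.0, 0.001, -0.001], [-0.001, -1.0, -0.004]]
force: [0.8, 0.0, -6.6]
opening: 0.605
```

Call:
arm_command:
  translation:
    - [-0.3, 0, 0]
    - [-0.6, 0, 0]
    - [-0.8, 0, 0]
    - [-1, 0, 0]
  rotation:
    - [0, 0, 0]
    - [0, 0, 0]
    - [0, 0, 0]
    - [0, 0, 0]
  grip: [1, 1, 1, 1]

```text
time_s: 8.65
position: [0.4639, 0.0763, 0.1629]
tcp_rot: [[0.001, -0.004, 1.0], [-1.0, 0.001, 0.001], [-0.001, -1.0, -0.004]]
force: [0.3, 0.1, -7.8]
opening: 0.6
```

Call:
arm_command:
  translation:
    - [-0.3, 0, 0]
    - [-0.6, 0, 0]
    - [-0.8, 0, 0]
    - [-1, 0, 0]
  rotation:
    - [0, 0, 0]
    - [0, 0, 0]
    - [0, 0, 0]
    - [0, 0, 0]
  grip: [1, 1, 1, 1]

```text
time_s: 9.05
position: [0.4638, 0.156, 0.1628]
tcp_rot: [[0.001, -0.004, 1.0], [-1.0, -0.0, 0.001], [0.0, -1.0, -0.004]]
force: [0.5, 0.5, -6.4]
opening: 0.607
```

Call:
arm_command:
  translation:
    - [-0.3, 0, -0.1]
    - [-0.6, 0, -0.3]
    - [-0.8, 0, -0.5]
    - [-1, 0, -0.58]
    - [-1, 0, -0.58]
  rotation:
    - [0, 0, 0]
    - [0, 0, 0]
    - [0, 0, 0]
    - [0, 0, 0]
    - [0, 0, 0]
  grip: [1, 1, 1, 1, 1]

```text
time_s: 9.55
position: [0.416, 0.2362, 0.1629]
tcp_rot: [[0.003, -0.005, 1.0], [-1.0, -0.0, 0.003], [0.0, -1.0, -0.005]]
force: [0.3, -0.4, -7.7]
opening: 0.606
```

```bash
python3 - <<'E'
from h import *
s=bot.read_state()
W=eyes.capture("wrist");D=eyes.capture("side")
cv2.imwrite("pics/w3.png",cv2.resize(np.hstack([W["image"],D["image"]]),(800,300)))
print(s["position"],s["joint_positions"],s["force"])
E
```

```text
[0.41596266 0.23619774 0.16285296] [1.61325723e+01 2.65952885e+01 1.07263178e+02 8.84080520e-02
 4.64256719e+01 1.59124104e+01] [ 0.30954421 -0.43427407 -7.71064064]
```

View pics/w3.png

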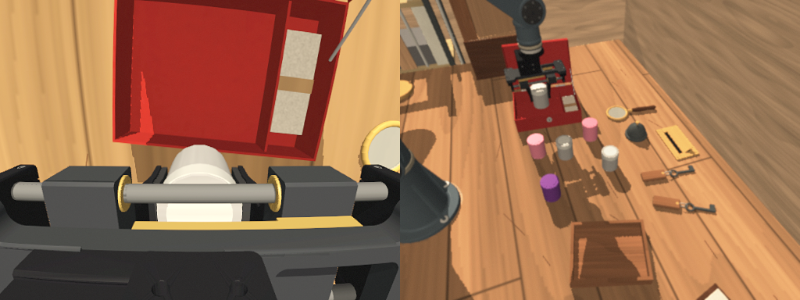

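The wrist view shows the bay open ahead of the held tin: floor at columns 130–265, divider at 265, tin at column 200. All the other items are undisturbed. I'll move in and lower.

Call:
arm_command:
  translation:
    - [-0.2, 0, 0]
    - [-0.5, 0, 0]
    - [-0.86, 0, 0]
    - [-0.86, 0, 0]
    - [-0.86, 0, 0]
  rotation:
    - [0, 0, 0]
    - [0, 0, 0]
    - [0, 0, 0]
    - [0, 0, 0]
    - [0, 0, 0]
  grip: [1, 1, 1, 1, 1]

```text
time_s: 10.15
position: [0.4192, 0.3029, 0.1638]
tcp_rot: [[0.001, -0.001, 1.0], [-1.0, -0.001, 0.001], [0.001, -1.0, -0.001]]
force: [-0.8, -0.3, -6.8]
opening: 0.606
```

Call:
arm_command:
  translation:
    - [0, 0.2, 0]
    - [0, 0.5, 0]
    - [0, 0.8, 0]
    - [0, 0.95, 0]
    - [0, 1, 0]
  rotation:
    - [0, 0, 0]
    - [0, 0, 0]
    - [0, 0, 0]
    - [0, 0, 0]
    - [0, 0, 0]
  grip: [1, 1, 1, 1, 1]

```text
time_s: 10.65
position: [0.4186, 0.3019, 0.0831]
tcp_rot: [[-0.001, -0.003, 1.0], [-1.0, -0.002, -0.001], [0.002, -1.0, -0.003]]
force: [0.1, -0.5, -7.6]
opening: 0.603
```

Call:
arm_command:
  translation:
    - [0, 0.15, 0]
    - [0, 0.28, 0]
    - [0, 0.36, 0]
    - [0, 0.4, 0]
    - [0, 0.4, 0]
  rotation:
    - [0, 0, 0]
    - [0, 0, 0]
    - [0, 0, 0]
    - [0, 0, 0]
    - [0, 0, 0]
  grip: [1, 1, 1, 1, 1]

```text
time_s: 11.15
position: [0.4193, 0.3032, 0.0522]
tcp_rot: [[0.0, -0.0, 1.0], [-1.0, -0.0, 0.0], [0.0, -1.0, -0.0]]
force: [0.2, -0.4, -7.4]
opening: 0.602
```

Call:
arm_command:
  translation:
    - [0, 0.03, 0]
    - [0, 0.05, 0]
    - [0, 0.06, 0]
    - [0, 0.06, 0]
  rotation:
    - [0, 0, 0]
    - [0, 0, 0]
    - [0, 0, 0]
    - [0, 0, 0]
  grip: [1, 1, 1, 1]

```text
time_s: 11.55
position: [0.4196, 0.3034, 0.0484]
tcp_rot: [[0.0, 0.001, 1.0], [-1.0, 0.0, 0.0], [-0.0, -1.0, 0.001]]
force: [-0.6, -0.4, -1.4]
opening: 0.602
```

The tin is on the floor, with the force down to -1.4 N. I'll release, retreat, and go to T2.

Call:
arm_command:
  translation:
    - [0, 0.005, 0]
    - [0, 0.005, 0]
    - [0, 0.005, 0]
    - [0, 0.005, 0]
  rotation:
    - [0, 0, 0]
    - [0, 0, 0]
    - [0, 0, 0]
    - [0, 0, 0]
  grip: [-0.6, -0.6, -0.6, -0.6]

```text
time_s: 11.95
position: [0.4198, 0.3034, 0.0476]
tcp_rot: [[-0.0, 0.001, 1.0], [-1.0, 0.0, -0.0], [-0.0, -1.0, 0.001]]
force: [1.8, -0.3, -0.1]
opening: 0.785
```

Call:
arm_command:
  translation:
    - [0, -0.3, 0]
    - [0, -0.7, 0]
    - [0, -1, 0]
    - [0, -1, 0]
  rotation:
    - [0, 0, 0]
    - [0, 0, 0]
    - [0, 0, 0]
    - [0, 0, 0]
  grip: [-0.6, -0.6, -0.6, -0.6]

```text
time_s: 12.35
position: [0.4215, 0.3042, 0.1303]
tcp_rot: [[0.0, 0.007, 1.0], [-1.0, 0.003, -0.0], [-0.003, -1.0, 0.007]]
force: [0.2, -0.3, -0.8]
opening: 0.801
```

Call:
arm_command:
  translation:
    - [0.5, -0.2, 0.2]
    - [1, -0.2, 0.43]
    - [1, -0.2, 0.43]
  rotation:
    - [0, 0, 0]
    - [0, 0, 0]
    - [0, 0, 0]
  grip: [-0.6, -0.6, -0.6]

```text
time_s: 12.65
position: [0.4563, 0.2198, 0.1431]
tcp_rot: [[-0.005, 0.002, 1.0], [-1.0, -0.001, -0.005], [0.001, -1.0, 0.002]]
force: [0.7, -0.2, 0.8]
opening: 0.8
```

Call:
arm_command:
  translation:
    - [0.5, 0, 0]
    - [0.9, 0, 0]
    - [0.9, 0, 0]
    - [0.9, 0, 0]
  rotation:
    - [0, 0, 0]
    - [0, 0, 0]
    - [0, 0, 0]
    - [0, 0, 0]
  grip: [-0.6, -0.6, -0.6, -0.6]

```text
time_s: 13.05
position: [0.4533, 0.1511, 0.1427]
tcp_rot: [[-0.002, -0.002, 1.0], [-1.0, 0.0, -0.002], [-0.0, -1.0, -0.002]]
force: [-0.4, -0.3, 0.8]
opening: 0.8
```

```bash
python3 - <<'E'
from h import *
s=bot.read_state()
W=eyes.capture("wrist");D=eyes.capture("side")
cv2.imwrite("pics/w4.png",cv2.resize(np.hstack([W["image"],D["image"]]),(800,300)))
print(s["position"])
for r in models.spot_point("wrist","tin_a_mid"):
    uv=np.array(r["point"])*[512,384]; print(round(r["conf"],2),uv.round(),onz(W,uv,.036,s).round(3))
E
```

```text
[0.45332916 0.1511193  0.14269105]
```

View pics/w4.png

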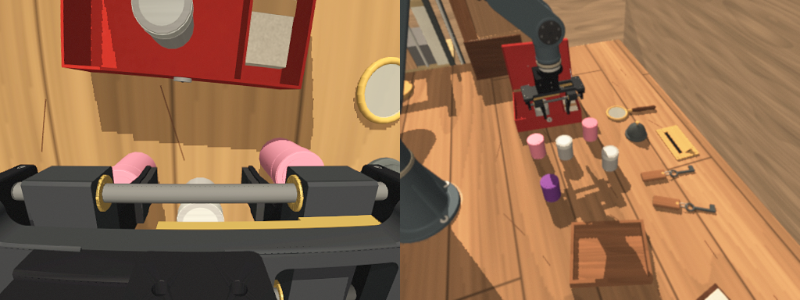

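The full tin stands upright in the bay at (163,10). T2's lid is at column 200, so it is in line with the jaws. I'll move over it, grip and lift.

Call:
arm_command:
  translation:
    - [0.5, 0, 0]
    - [0.95, 0.1, 0.02]
    - [0.95, 0.25, 0.02]
    - [0.95, 0.25, 0.02]
  rotation:
    - [0, 0, 0]
    - [0, 0, 0]
    - [0, 0, 0]
    - [0, 0, 0]
  grip: [-0.6, -0.6, -0.6, -0.6]

```text
time_s: 13.6
position: [0.4547, 0.0754, 0.1224]
tcp_rot: [[-0.001, -0.003, 1.0], [-1.0, 0.0, -0.001], [-0.0, -1.0, -0.003]]
force: [-0.7, -0.5, -0.6]
opening: 0.8
```

Call:
arm_command:
  translation:
    - [0, 0.35, 0]
    - [0, 0.7, 0]
    - [0, 0.98, 0]
    - [0, 0.98, 0]
    - [0, 0.98, 0]
  rotation:
    - [0, 0, 0]
    - [0, 0, 0]
    - [0, 0, 0]
    - [0, 0, 0]
    - [0, 0, 0]
  grip: [-0.6, -0.6, -0.6, -0.6, -0.6]

```text
time_s: 14.1
position: [0.4553, 0.0762, 0.0451]
tcp_rot: [[0.002, -0.001, 1.0], [-1.0, 0.0, 0.002], [-0.0, -1.0, -0.001]]
force: [0.6, 0.0, 0.4]
opening: 0.802
```

Call:
arm_command:
  translation:
    - [0, 0, 0]
    - [0, 0, 0]
    - [0, 0, 0]
    - [0, 0, 0]
  rotation:
    - [0, 0, 0]
    - [0, 0, 0]
    - [0, 0, 0]
    - [0, 0, 0]
  grip: [1, 1, 1, 1]

```text
time_s: 14.5
position: [0.4555, 0.0753, 0.0456]
tcp_rot: [[0.0, 0.001, 1.0], [-1.0, -0.0, 0.0], [0.0, -1.0, 0.001]]
force: [-0.7, 0.5, 4.3]
opening: 0.606
```

Call:
arm_command:
  translation:
    - [0, -0.1, 0]
    - [0, -0.4, 0]
    - [0, -0.5, 0]
    - [0, -0.5, 0]
    - [0, -0.5, 0]
  rotation:
    - [0, 0, 0]
    - [0, 0, 0]
    - [0, 0, 0]
    - [0, 0, 0]
    - [0, 0, 0]
  grip: [1, 1, 1, 1, 1]

```text
time_s: 15.0
position: [0.4554, 0.0752, 0.085]
tcp_rot: [[-0.0, 0.0, 1.0], [-1.0, -0.0, -0.0], [0.0, -1.0, 0.0]]
force: [-0.3, 0.2, -1.7]
opening: 0.6
```

Call:
arm_command:
  translation:
    - [0, 0, 0]
    - [0, 0, 0]
  rotation:
    - [0, 0, 0]
    - [0, 0, 0]
  grip: [1, 1]

```text
time_s: 15.2
position: [0.4549, 0.0752, 0.0843]
tcp_rot: [[-0.0, -0.001, 1.0], [-1.0, 0.0, -0.0], [-0.0, -1.0, -0.001]]
force: [0.4, -0.2, -1.1]
opening: 0.608
```

T2 weighs about 1.3 N, so it is the empty one. Next, the tray.

Call:
arm_command:
  translation:
    - [0, -0.3, 0]
    - [0, -0.6, 0]
    - [0, -0.9, 0]
    - [0, -1, 0]
  rotation:
    - [0, 0, 0]
    - [0, 0, 0]
    - [0, 0, 0]
    - [0, 0, 0]
  grip: [1, 1, 1, 1]

```text
time_s: 15.6
position: [0.4563, 0.0752, 0.1663]
tcp_rot: [[0.0, 0.003, 1.0], [-1.0, -0.0, 0.0], [0.0, -1.0, 0.003]]
force: [0.6, -0.3, -0.9]
opening: 0.608
```

Call:
arm_command:
  translation:
    - [0.15, 0, 0]
    - [0.4, 0, 0]
    - [0.7, 0, 0]
    - [1, 0, 0]
  rotation:
    - [0, 0, 0]
    - [0, 0, 0]
    - [0, 0, 0]
    - [0, 0, 0]
  grip: [1, 1, 1, 1]

```text
time_s: 16.0
position: [0.4543, -0.0059, 0.1635]
tcp_rot: [[0.001, -0.003, 1.0], [-1.0, 0.0, 0.001], [-0.0, -1.0, -0.003]]
force: [-0.6, -0.1, -1.2]
opening: 0.605
```

Call:
arm_command:
  translation:
    - [0.3, 0, 0]
    - [0.6, 0, 0]
    - [0.8, 0, 0]
    - [1, 0, 0]
  rotation:
    - [0, 0, 0]
    - [0, 0, 0]
    - [0, 0, 0]
    - [0, 0, 0]
  grip: [1, 1, 1, 1]

```text
time_s: 16.4
position: [0.4542, -0.0862, 0.1633]
tcp_rot: [[-0.001, -0.003, 1.0], [-1.0, 0.001, -0.001], [-0.001, -1.0, -0.003]]
force: [-0.3, -0.2, -1.2]
opening: 0.608
```

Call:
arm_command:
  translation:
    - [0.3, 0, 0]
    - [0.6, 0, 0]
    - [0.8, 0, 0]
    - [1, 0, 0]
  rotation:
    - [0, 0, 0]
    - [0, 0, 0]
    - [0, 0, 0]
    - [0, 0, 0]
  grip: [1, 1, 1, 1]

```text
time_s: 16.8
position: [0.4545, -0.1658, 0.1638]
tcp_rot: [[-0.001, -0.002, 1.0], [-1.0, 0.002, -0.001], [-0.002, -1.0, -0.002]]
force: [-0.6, 0.7, -1.6]
opening: 0.61
```

Call:
arm_command:
  translation:
    - [0.3, 0, 0.1]
    - [0.6, 0, 0.2]
    - [0.8, 0, 0.31]
    - [1, 0, 0.31]
  rotation:
    - [0, 0, 0]
    - [0, 0, 0]
    - [0, 0, 0]
    - [0, 0, 0]
  grip: [1, 1, 1, 1]

```text
time_s: 17.2
position: [0.4807, -0.2461, 0.1644]
tcp_rot: [[0.0, 0.0, 1.0], [-1.0, 0.0, 0.0], [-0.0, -1.0, 0.0]]
force: [0.1, 0.4, -0.6]
opening: 0.601
```

Call:
arm_command:
  translation:
    - [0.3, 0, 0]
    - [0.6, 0, 0]
    - [0.85, 0, 0]
    - [0.85, 0, 0]
    - [0.85, 0, 0]
  rotation:
    - [0, 0, 0]
    - [0, 0, 0]
    - [0, 0, 0]
    - [0, 0, 0]
    - [0, 0, 0]
  grip: [1, 1, 1, 1, 1]

```text
time_s: 17.7
position: [0.4794, -0.3125, 0.1645]
tcp_rot: [[-0.001, -0.001, 1.0], [-1.0, 0.002, -0.001], [-0.002, -1.0, -0.001]]
force: [-0.5, 0.1, -0.3]
opening: 0.602
```

```bash
python3 - <<'E'
from h import *
s=bot.read_state()
W=eyes.capture("side");D=eyes.capture("scene")
cv2.imwrite("pics/w5.png",cv2.resize(np.hstack([W["image"],D["image"]]),(800,300)))
print(s["position"])
E
```

```text
[ 0.47942144 -0.31246785  0.16446715]
```

View pics/w5.png

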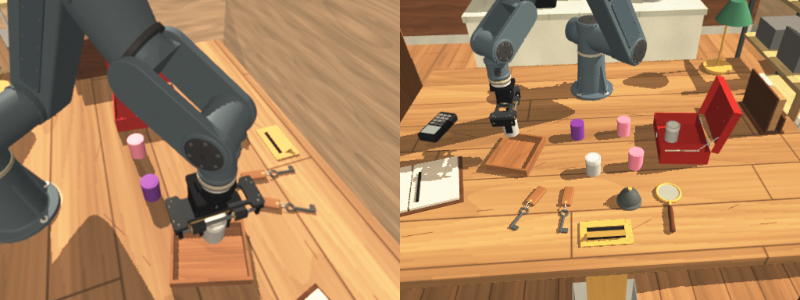

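The held tin hangs over the tray. The full tin is in the cashbox at (672,130), T3 is in place at (593,164), and everything else is undisturbed. I'll lower.

Call:
arm_command:
  translation:
    - [0, 0.2, 0]
    - [0, 0.5, 0]
    - [0, 0.8, 0]
    - [0, 0.95, 0]
    - [0, 1, 0]
  rotation:
    - [0, 0, 0]
    - [0, 0, 0]
    - [0, 0, 0]
    - [0, 0, 0]
    - [0, 0, 0]
  grip: [1, 1, 1, 1, 1]

```text
time_s: 18.3
position: [0.4795, -0.3113, 0.0837]
tcp_rot: [[0.001, -0.002, 1.0], [-1.0, 0.002, 0.001], [-0.002, -1.0, -0.002]]
force: [0.8, 0.5, -1.4]
opening: 0.606
```

Call:
arm_command:
  translation:
    - [0, 0.12, 0]
    - [0, 0.24, 0]
    - [0, 0.32, 0]
    - [0, 0.36, 0]
    - [0, 0.36, 0]
  rotation:
    - [0, 0, 0]
    - [0, 0, 0]
    - [0, 0, 0]
    - [0, 0, 0]
    - [0, 0, 0]
  grip: [1, 1, 1, 1, 1]

```text
time_s: 18.8
position: [0.48, -0.3127, 0.0558]
tcp_rot: [[-0.0, -0.0, 1.0], [-1.0, 0.0, -0.0], [-0.0, -1.0, -0.0]]
force: [0.1, -0.7, -1.6]
opening: 0.603
```

Call:
arm_command:
  translation:
    - [0, 0.02, 0]
    - [0, 0.04, 0]
    - [0, 0.04, 0]
  rotation:
    - [0, 0, 0]
    - [0, 0, 0]
    - [0, 0, 0]
  grip: [1, 1, 1]

```text
time_s: 19.1
position: [0.4804, -0.3131, 0.0536]
tcp_rot: [[0.0, 0.001, 1.0], [-1.0, -0.001, 0.0], [0.001, -1.0, 0.001]]
force: [-1.7, -0.6, 2.1]
opening: 0.61
```

It's in contact (+2.1 N). I'll release and retreat.

Call:
arm_command:
  translation:
    - [0, 0, 0]
    - [0, 0, 0]
    - [0, 0, 0]
    - [0, 0, 0]
  rotation:
    - [0, 0, 0]
    - [0, 0, 0]
    - [0, 0, 0]
    - [0, 0, 0]
  grip: [-0.6, -0.6, -0.6, -0.6]

```text
time_s: 19.5
position: [0.4802, -0.3127, 0.0528]
tcp_rot: [[-0.0, -0.0, 1.0], [-1.0, 0.0, -0.0], [-0.0, -1.0, -0.0]]
force: [0.5, 0.8, -0.4]
opening: 0.788
```

Call:
arm_command:
  translation:
    - [0, -0.3, 0]
    - [0, -0.7, 0]
    - [0, -1, 0]
    - [0, -1, 0]
  rotation:
    - [0, 0, 0]
    - [0, 0, 0]
    - [0, 0, 0]
    - [0, 0, 0]
  grip: [-0.6, -0.6, -0.6, -0.6]

```text
time_s: 19.9
position: [0.482, -0.3144, 0.1361]
tcp_rot: [[0.0, 0.005, 1.0], [-1.0, -0.005, 0.0], [0.005, -1.0, 0.005]]
force: [-0.2, -0.1, -0.3]
opening: 0.801
```

Call:
arm_command:
  translation:
    - [-0.3, -0.4, 0]
    - [-0.6, -0.8, 0]
    - [-1, -1, 0]
    - [-1, -1, 0]
  rotation:
    - [0, 0, 0]
    - [0, 0, 0]
    - [0, 0, 0]
    - [0, 0, 0]
  grip: [-0.6, -0.6, -0.6, -0.6]

```text
time_s: 20.3
position: [0.4799, -0.2295, 0.2141]
tcp_rot: [[0.003, 0.001, 1.0], [-1.0, 0.001, 0.003], [-0.001, -1.0, 0.001]]
force: [0.1, -0.4, 0.8]
opening: 0.801
```

Call:
arm_command:
  translation:
    - [-0.5, 0, 0]
    - [-1, 0, 0]
    - [-1, 0, 0]
    - [-1, 0, 0]
  rotation:
    - [0, 0, 0]
    - [0, 0, 0]
    - [0, 0, 0]
    - [0, 0, 0]
  grip: [-0.6, -0.6, -0.6, -0.6]

```text
time_s: 20.7
position: [0.4799, -0.1524, 0.2119]
tcp_rot: [[0.002, -0.002, 1.0], [-1.0, 0.0, 0.002], [-0.0, -1.0, -0.002]]
force: [1.2, -0.4, -0.2]
opening: 0.803
```

```bash
python3 - <<'E'
from h import *
W=eyes.capture("side");D=eyes.capture("scene")
cv2.imwrite("pics/w6.png",cv2.resize(np.hstack([W["image"],D["image"]]),(800,300)))
s=bot.read_state();print(s["position"],s["force"])
for n,c in (("side",W),("scene",D)):
  for t in ("tin_a_mid","bell","magnifier","key_1"):
    z={"tin_a_mid":.036,"key_1":.007}.get(t,0)
    for r in models.spot_point(n,t):
      print(n,t,round(r["conf"],2),onz(c,np.array(r["point"])*[512,384],z).round(3))
E
```

```text
[ 0.48045106 -0.15384549  0.21228164] [-0.4624631  -0.20950679  0.23851618]
side tin_a_mid 0.57 [ 0.581 -0.035  0.036]
side bell 0.77 [ 0.726  0.075 -0.   ]
side magnifier 0.69 [0.712 0.232 0.   ]
side key_1 0.97 [ 0.683 -0.23   0.007]
scene tin_a_mid 0.84 [ 0.584 -0.03   0.036]
scene bell 0.63 [0.738 0.086 0.   ]
scene magnifier 0.6 [0.714 0.221 0.   ]
scene magnifier 0.47 [ 0.692 -0.226 -0.   ]
scene key_1 0.9 [ 0.71  -0.112  0.007]
scene key_1 0.8 [ 0.698 -0.224  0.007]
```

View pics/w6.png

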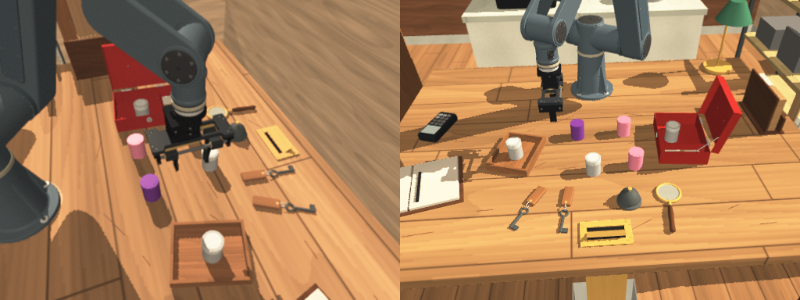

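The last picture shows one tin upright in the tray at (514,148), one in the cashbox at (672,130) and the half-full one where it stood at (593,164). The gripper is clear of everything. Handing in.

```bash
python3 -c "from rig import bot;print(bot.hand_in())"
```

```text
the job is handed in; nothing more can be done
None
```

I placed all three tins as asked and handed the job in with about 20.8 s on the robot's clock; no verdict was reported. I lifted each tin and weighed it by wrist force:

| Tin | Weight | Result | Where it is now |
|---|---|---|---|
| T1 | about 7.3 N | full | in the open part of the cashbox, placed first |
| T2 | about 1.3 N | empty | in the refill tray |
| T3 | about 3.8 N | half full | set back where it stood |

**Last checks:** the final pictures show all three tins upright in those places and the gripper clear of everything. The bell, magnifier and keys are within about 1 cm of their first readings, which is the network's scatter.

**Where the checks fell short:** the final tin detections found only T3, within about 1 cm of its first position. I confirmed the other two by eye. One scene detection labelled a key as a second magnifier, with low confidence.

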